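# Reload the spring-floor tin stacker and clamp the pile

### The arm

A 7-joint arm with a two-finger parallel gripper is mounted at the origin on the work surface. World frame = base frame: x ahead of the robot, y to its left, z up, the work surface at z = 0. Lengths are in m, angles in rad, forces in N, time in s.
With the tool pointing down it reaches from about 0.425 to 0.875 m from the base axis. Payload 4.7 kg.
Tool frame: the origin (TCP) lies midway between the tips of the shut fingers; the grasp point (between the pads) lies 19 mm behind it (arm.grip_depth is the distance from the TCP to the grasp point, in m); z points along the fingers, x is the direction in which the jaws open and shut, and the axes are right-handed (so a half turn about z gives the same grasp; the last joint's range is limited). The gripper opens to 85 mm and grips with 20 to 120 N. Pads are 22 mm wide; open, the fingers measure 114 mm over their backs; the gripper's body (76 mm by 85 mm) begins 54 mm behind the grasp point. The pads swing forward as they close: fully open they stand 13 mm farther back than shut.
Start: joints at [-1.21, 0.321, -0.07, 1.45, 0.023, 1.371, -0.057], TCP at [0.221, 0.611, 0.231] pointing down, gripper open.
Joint ranges: [-2.86, 2.86], [-0.3, 2.09], [-1.38, 1.24], [0.06, 2.45], [-1.56, 4.7], [0.09, 2.05], [-2.69, 2.69]. Speed limits (rad/s): [2.57, 2.57, 3.14, 3.14, 3.14, 3.14, 3.14].

### API

Orientations are given as a unit quaternion [x, y, z, w].
In Python, from rig import arm, optics gives the robot as it stands.
- The arm moves only by the tool move_arm, never from a script. Its argument "deltas" is a list of rows, each a list of 7 numbers: the turn, a rotation vector about the world's x, y, z in units of 5 degrees (1.0 is 5 degrees), then the shift along the world's x, y, z in units of 25 mm (1.0 is 25 mm), then the opening, from 0 (shut) to 1 (fully open). A call has 1 to 10 rows; each row is the pose to reach, as a shift and turn from the pose commanded when the call began; what a row does not reach only later rows make up. A row lasts 1/10 s, in which the tool goes at most 50 mm and 8.59 degrees, less where a joint would pass 70% of its speed; a pose out of reach is approached as far as the arm can. A call with a gripper value outside its range is refused whole. The fingers move at their own pace and stop on an object; "newtons" is the grip in N (left out, the last holds). Time passes only in rows, so rows that repeat a pose let the fingers close. It gives the time, the measured TCP pose, the force and the opening at its end, in the units of the state.
- arm.state(): the state, without advancing time (a new reading comes with each control period).
- optics.get_image(name): name is "scene" or "top"; returns a dict with "frame" (420x560x3 uint8, blue, green, red), "intrinsics" (3x3 intrinsics, pixels), "view" (4x4, takes a point from world to camera coordinates). Camera axes: x right, y up, looking along -z (the intrinsics and any distortion apply to the point x, -y, -z); pixel columns grow to the right and rows downward; lengths in m; the calibration is good to about 2 mm. A picture is of the moment at which its call begins. There is no depth.
- arm.close_job(): hands the job in, once; it reports no verdict.
The state is a dict: "time_s": time; "joint_pos": joint angles; "joint_velocities": joint speeds; "tau": joint torques, N m; "tcp_pos": TCP position; "ee_rot": TCP orientation; "contact_force": force on the tool from outside, world axes, zero at the start; "ft_torque": the same for the moment, N m; "gripper_width": opening from 0.0 (shut) to 1.0 (fully open).
Only numpy, scipy, OpenCV 4.12 (cv2) and the standard library are available. Lean on these libraries where they do the work, as an engineer would, in place of code of your own. Each camera call takes 0.05 s, during which the arm holds its last target. There are 200 camera calls.

### The job

Swing the red-balled toggle clamp back off the stacker, lift out the empty red-lidded tin and lay it in the grey tray; then pile every silver-lidded tin from the cork mat on the spring platform between the posts and, with the clamp still swung back, push the pile down until the platform reaches its bottom stop so that the tins bed flat. Finally swing the clamp back over centre, fully home on top of the pile, and leave the jar, the pump and the tyre lever where they are.

Things in the scene. Friction and masses are not known exactly. Their poses are not given: they have to be found in the camera images.
- stacker: Fixed stacker, upright; place and yaw vary. Origin on the table under the centre of the tin column; z up, +y points from the column to the clamp's hinge. Blue base plate 100 mm (x) by 200 mm (y, -55 to +145), 12 mm thick. Blue hinge bracket at y = 80 to 106 mm, 40 mm wide, 135 mm high.
- column (a point): On the axis of the tin column, on the base plate, 12 mm above the table. Four steel guide posts, 8 mm diameter, stand at x, y = +-21.9 mm of the stacker's frame, rounded tops 110 mm above the table: 2 mm play round a 50 mm tin. Fingers up to 30 mm wide pass between the posts, best closing along the stacker's x.
- platform (a joint): Travel of the spring platform downward, m: 0 at the top (face 110 mm above the table), 0.090 at the bottom stop (face at 20 mm). Spring about 85 N/m, no preload: each full tin sinks it about 17 mm, so the pile's top floats at 113 to 121 mm; up to 5.5 N on the pile brings it to the stop. It springs back when let go.
- platform_top (a point): Centre of the upper face of the black round platform (47 mm diameter, 6 mm thick); moves with it.
- clamp (a joint): Angle of the toggle clamp's arm, rad: 0 closed (arm level over the column, pad face 106 mm above the table, pressing on the pile), 1.95 fully open (arm past upright, leaning away from the column). Its own weight (320 g) holds it at both ends and tips it over centre at about 1.5 rad; slight friction. Some 3 N at the ball moves it.
- clamp_hinge (a point): Hinge axis of the clamp (along the stacker's x), in the stacker's frame at x 0, y +90, z 125 mm.
- clamp_ball (a point): Centre of the red ball (24 mm diameter) on the free end of the clamp's arm; pinch it from above, across the stacker's x. Stacker frame: closed at y -60, z 140 mm; it swings up and toward +y on an arc of radius 151 mm about the hinge, to y +159, z 259 mm when open. Steel arm 18 mm wide, 12 mm thick; rubber pad of 18 mm diameter under it, 90 mm from the hinge.
- mat: Fixed cork mat, 190 x 190 x 4 mm, on which the full tins stand. Origin at the centre of its underside.
- empty_tin: Empty tin with a red lid, 50 mm diameter, 20 mm high, about 50 g, at the start under the closed clamp on the platform. Origin at the centre of its underside, z up.
- tray: Fixed grey open tray 140 x 140 mm, 30 mm high, walls and floor 5 mm. Origin at the centre of its underside.
- jar: Bystander: glass jar 48 mm diameter, 60 mm high, standing. Origin at the centre of its underside.
- pump: Bystander: grey mini pump about 210 mm long, 24 mm thick, lying; its length along its x. Origin at its underside.
- tyre_lever: Bystander: orange tyre lever 110 mm long, 16 mm wide, 7 mm thick, lying; its length along its x. Origin at its underside.
- tin1: Full steel tin with a silver screw lid, 50 mm diameter, 20 mm high, about 150 g, standing on the cork mat at the start (two to four of tin1 to tin4 are there). Origin at the centre of its underside, z up; either face may end up on top.
- tin2: Full steel tin with a silver screw lid, 50 mm diameter, 20 mm high, about 150 g, standing on the cork mat at the start (two to four of tin1 to tin4 are there). Origin at the centre of its underside, z up; either face may end up on top.
- tin3: Full steel tin with a silver screw lid, 50 mm diameter, 20 mm high, about 150 g, standing on the cork mat at the start (two to four of tin1 to tin4 are there). Origin at the centre of its underside, z up; either face may end up on top.
- tin4: Full steel tin with a silver screw lid, 50 mm diameter, 20 mm high, about 150 g, standing on the cork mat at the start (two to four of tin1 to tin4 are there). Origin at the centre of its underside, z up; either face may end up on top.
Things that resemble listed ones, but are neither listed nor needed, are in the scene too. Leave any blue, purple or yellow look-alike of the tin1 alone.

How it is judged:
On the way, in this order (a step that is already met when the one before it is completed fails the run):
1. the clamp is swung back (value of joint clamp above 1.75 rad), for 0.2 s.
2. the empty tin lies in the tray, let go, the clamp still back (x of empty_tin in the frame of tray between -0.045 and 0.045 m and y of empty_tin in the frame of tray between -0.045 and 0.045 m and z of empty_tin in the frame of tray below 0.015 m and contact force between the fingers and empty_tin below 0.1 N and linear speed of empty_tin below 0.03 m/s and value of joint clamp above 1.5 rad), for 0.2 s.
3. with the clamp back, every full tin is in the column and the platform is pushed to its bottom stop (value of joint clamp above 1.5 rad and value of joint platform above 0.084 m and horizontal distance between each of tin1, tin2, tin3, tin4 and column below 0.009 m and angle between the z axis of each of tin1, tin2, tin3, tin4 and the z axis of stacker, either way round below 0.12 rad and z of each of tin1, tin2, tin3, tin4 in the frame of stacker above 0.01 m), for 0.1 s.
At the end, for the whole second after the job is handed in: The clamp is closed (within 0.05 rad) on the pile; every full tin lies flat (within 0.12 rad, either face up) in the column, its axis within 9 mm of the column's, at rest; the empty tin lies flat on the tray's floor, its centre within 45 mm of the tray's middle in both directions (value of joint clamp below 0.05 rad and value of joint platform above 0.03 m and horizontal distance between each of tin1, tin2, tin3, tin4 and column below 0.009 m and angle between the z axis of each of tin1, tin2, tin3, tin4 and the z axis of stacker, either way round below 0.12 rad and z of tin1 in the frame of stacker between 0.01 and 0.092 m and linear speed of each of tin1, tin2, tin3, tin4, empty_tin below 0.02 m/s and z of tin2 in the frame of stacker between 0.01 and 0.092 m and z of tin3 in the frame of stacker between 0.01 and 0.092 m and z of tin4 in the frame of stacker between 0.01 and 0.092 m and x of empty_tin in the frame of tray between -0.045 and 0.045 m and y of empty_tin in the frame of tray between -0.045 and 0.045 m and z of empty_tin in the frame of tray below 0.015 m); the robot touches nothing.
It fails at once if the jar is moved more than 30 mm (distance of jar from where it was at the start of the episode above 0.03 m).
It fails at once if the pump is moved more than 30 mm (distance of pump from where it was at the start of the episode above 0.03 m).
It fails at once if the tyre lever is moved more than 30 mm (distance of tyre_lever from where it was at the start of the episode above 0.03 m).
Of tin1, tin2, tin3, tin4 only 2 to 4 are there at a start; the rules pass over those that are not, and their reading is None.
At some moment in a run one of tin1, tin2, tin3, tin4 may be knocked a few centimetres aside while the robot is not near it.
It also fails if it takes over 210 s, if anything falls off the work surface, if the arm or the gripper's body presses on something with over 40 N, if the wrist force passes 120 N, or if a joint passes its speed limit or range.

## Working session

There is one attempt and no reset: what is moved stays moved. The work goes in short steps, Python scripts to look and compute and a tool call to move; the robot and the scene stay as the last step left them, time stands still between calls to the robot, and variables do not carry over. Pictures are saved under pics/ and viewed, about 12 in all and at most 16, crops included, and the job is handed in when it is done.

Besides the shell and the picture viewer there is one more tool, called after "Emit:" in YAML: its name, and indented under it one key for each argument. move_arm: Moves the arm, as the interface text tells. Its arguments: {"type":"object","properties":{"deltas":{"type":"array"},"newtons":{"type":"number"}},"required":["deltas"]}

```bash
ls; mkdir -p pics; cat > h.py <<'E'
import numpy as np, cv2
from rig import arm, optics
def shot(n,f=None):
    d=optics.get_image(n)
    d['frame']=np.ascontiguousarray(d['frame'])
    if f: cv2.imwrite('pics/'+f,d['frame'])
    return d
def px2w(d,u,v,z):
    K=np.array(d['intrinsics']);V=np.array(d['view'])
    r=np.linalg.inv(K)@[u,v,1.]; r=V[:3,:3].T@(r*[1,-1,-1]); c=-V[:3,:3].T@V[:3,3]
    return c+r*(z-c[2])/r[2]
def w2px(d,p):
    V=np.array(d['view']);q=(V[:3,:3]@p+V[:3,3])*[1,-1,-1]; q=np.array(d['intrinsics'])@q
    return q[:2]/q[2]
E
python3 - <<'E'
from h import *
for n in('top','scene'):
    d=shot(n,n+'0.png');V=np.array(d['view']);print(n,np.round(d['intrinsics'],1).tolist(),-V[:3,:3].T@V[:3,3],V[:3,:3].round(3).tolist(),d.keys())
print(arm.state())
E
```

```text
pics
top [[544.0, 0.0, 274.8], [0.0, 544.0, 208.7], [0.0, 0.0, 1.0]] [ 0.48009298 -0.02119586  1.18250812] [[0.025, -1.0, 0.017], [0.991, 0.027, 0.132], [-0.132, 0.013, 0.991]] dict_keys(['frame', 'intrinsics', 'view'])
scene [[445.9, 0.0, 281.6], [0.0, 445.9, 198.9], [0.0, 0.0, 1.0]] [1.00945619 0.49444398 0.80942821] [[-0.809, 0.588, 0.008], [-0.424, -0.592, 0.686], [0.408, 0.551, 0.728]] dict_keys(['frame', 'intrinsics', 'view'])
{'time_s': 0.1, 'joint_pos': array([-1.20990336,  0.32175985, -0.07009592,  1.45151131,  0.02258396,
        1.37080789, -0.05688933]), 'joint_velocities': array([-0.00153919, -0.00362652, -0.00034025, -0.00228544, -0.00199045,
       -0.00039444, -0.00106085]), 'tau': array([ 3.59979222e-04, -4.94876647e+01, -3.83473886e-01, -3.15208125e+01,
        1.32278987e-02,  7.41456170e-03, -4.63428898e-05]), 'tcp_pos': array([0.2207987 , 0.61085425, 0.23034676]), 'ee_rot': array([ 8.18486449e-01,  5.74525204e-01, -6.74136182e-04,  5.17308808e-04]), 'contact_force': array([-0.37084811, -0.31397071, -0.32678509]), 'ft_torque': array([ 0.05001065,  0.03198361, -0.04410537]), 'gripper_width': 1.0020768714783328}
```

View pics/top0.png

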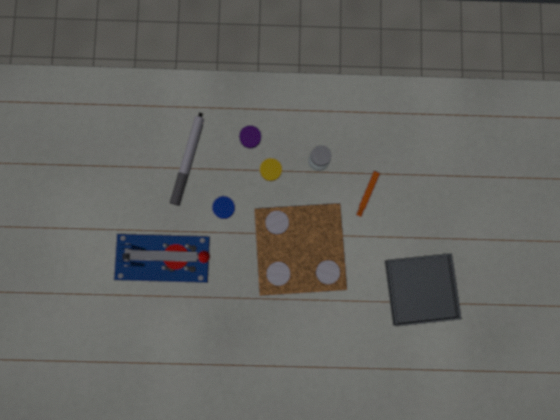

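View pics/scene0.png

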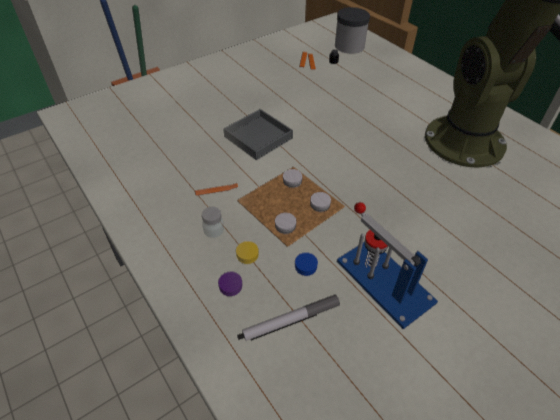

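Top view: three silver-lidded tins stand on the mat at (277,222), (278,273) and (328,272). The blue (223,207), yellow (271,170) and purple (250,137) discs off the mat are look-alikes, and the jar is at (320,156). The stacker is around (162,258) with its ball at (204,257), and the tray at (423,289). Next I'll measure them.

```bash
python3 - <<'E'
from h import *
d=shot('top');f=d['frame'];hsv=cv2.cvtColor(f,cv2.COLOR_BGR2HSV)
def blobs(m,roi,amin=30):
    M=np.zeros_like(m);x0,y0,x1,y1=roi;M[y0:y1,x0:x1]=m[y0:y1,x0:x1]
    n,l,s,c=cv2.connectedComponentsWithStats(M)
    return [(c[i],s[i,4],s[i,:4]) for i in range(1,n) if s[i,4]>amin],M
sat=cv2.inRange(hsv,(0,0,90),(180,60,255))
cork=(260,210,342,290)
print('hsv tin',hsv[222,277],hsv[235,300])
for c,a,s in blobs(sat,cork)[0]: print('tin',c,a,s,px2w(d,*c,0.024).round(4))
blue=cv2.inRange(hsv,(100,100,30),(125,255,255))
b,M=blobs(blue,(100,225,220,290),5)
pts=cv2.findNonZero(M);r=cv2.minAreaRect(pts);print('base',r)
for p in cv2.boxPoints(r): print(p,px2w(d,*p,0.012).round(4))
red=cv2.bitwise_or(cv2.inRange(hsv,(0,120,40),(8,255,255)),cv2.inRange(hsv,(172,120,40),(180,255,255)))
for c,a,s in blobs(red,(100,225,220,290),5)[0]: print('red',c,a,s,px2w(d,*c,0.14).round(4),px2w(d,*c,.086).round(4))
tr=cv2.inRange(f,(0,0,0),(95,95,95)); b,M=blobs(tr,(370,240,480,340),100)
r=cv2.minAreaRect(cv2.findNonZero(M));print('tray',r)
for p in cv2.boxPoints(r): print(p,px2w(d,*p,0.03).round(4))
for n,u,v,z in(('jar',320,154,.06),('pump',201,115,.024),('pump2',175,203,.024),('lever',376,172,.007),('lev2',360,214,.007),('blue',223,207,.02)):print(n,px2w(d,u,v,z).round(3))
g=cv2.resize(f[215:300,95:360],None,fx=3,fy=3,interpolation=cv2.INTER_CUBIC)
cv2.imwrite('pics/c1.png',cv2.convertScaleAbs(g,alpha=1.5))
E
```

```text
hsv tin [129  16 115] [ 15 137  93]
tin [276.60674157 221.95955056] 445 [265 211  24  23] [ 0.6064 -0.0412  0.024 ]
tin [327.56896552 271.76724138] 464 [316 260  24  24] [ 0.5032 -0.1519  0.024 ]
tin [277.86899563 273.3558952 ] 458 [266 262  24  24] [ 0.4972 -0.0466  0.024 ]
base ((161.49462890625, 257.6943359375), (92.54763793945312, 45.34362030029297), 1.5911402702331543)
[114.609116 279.0725  ] [0.4764 0.2995 0.012 ]
[115.86818 233.74638] [0.5728 0.303  0.012 ]
[208.38014 236.31616] [0.5726 0.1046 0.012 ]
[207.12108 281.64227] [0.476  0.1033 0.012 ]
red [175.4  247.88] 100 [166 245  21   6] [0.5387 0.1528 0.14  ] [0.5418 0.1618 0.086 ]
red [203.25531915 256.43617021] 94 [198 252  11  10] [0.5238 0.099  0.14  ] [0.5261 0.1052 0.086 ]
red [174.65217391 264.3115942 ] 138 [164 261  23   9] [0.5075 0.1526 0.14  ] [0.5089 0.1616 0.086 ]
tray ((431.4626159667969, 288.24041748046875), (68.0327377319336, 89.10770416259766), 83.774169921875)
[383.48254 259.25644] [ 0.5325 -0.2695  0.03  ]
[472.0647  249.59291] [ 0.5579 -0.4587  0.03  ]
[479.4427 317.2244] [ 0.4167 -0.4711  0.03  ]
[390.86053 326.88794] [ 0.3923 -0.2848  0.03  ]
jar [ 0.749 -0.129  0.06 ]
pump [0.838 0.131 0.024]
pump2 [0.641 0.178 0.024]
lever [ 0.725 -0.258  0.007]
lev2 [ 0.631 -0.223  0.007]
blue [0.636 0.075 0.02 ]
```

View pics/c1.png

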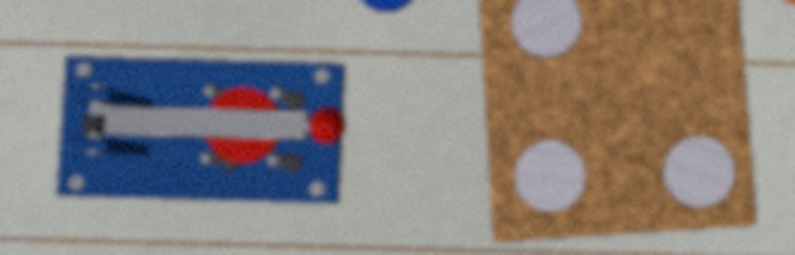

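The base plate measures 198x97 mm, which fits. The stacker's origin comes out near (0.524, 0.158) with yaw about 0, and the ball at (0.524, 0.099) is where it should be. I'll move above the ball.

Emit:
move_arm:
  deltas:
    - [0,0,-14,12.1,-20.5,0,1]
    - [0,0,-14,12.1,-20.5,0,1]
    - [0,0,-14,12.1,-20.5,0,1]
    - [0,0,-14,12.1,-20.5,0,1]
    - [0,0,-14,12.1,-20.5,0,1]
    - [0,0,-14,12.1,-20.5,0,1]
    - [0,0,-14,12.1,-20.5,0,1]
    - [0,0,-14,12.1,-20.5,0,1]
    - [0,0,-14,12.1,-20.5,0,1]
    - [0,0,-14,12.1,-20.5,0,1]
  newtons: 40

```text
time_s: 1.15
tcp_pos: [0.4756, 0.1788, 0.2314]
ee_rot: [1.0, 0.001, 0.0, -0.0]
contact_force: [1.2, 1.2, 0.5]
gripper_width: 1.0
```

Emit:
move_arm:
  deltas:
    - [0,0,0,0,0,0,1]
    - [0,0,0,0,0,0,1]
    - [0,0,0,0,0,0,1]

```text
time_s: 1.45
tcp_pos: [0.4743, 0.1821, 0.2311]
ee_rot: [1.0, 0.002, -0.0, -0.0]
contact_force: [0.0, 0.9, -0.6]
gripper_width: 0.997
```

Emit:
move_arm:
  deltas:
    - [0,0,0,2,-3.35,0,1]
    - [0,0,0,2,-3.35,0,1]
    - [0,0,0,2,-3.35,-1.5,1]
    - [0,0,0,2,-3.35,-3,1]
    - [0,0,0,2,-3.35,-4.5,1]
    - [0,0,0,2,-3.35,-4.5,1]
    - [0,0,0,2,-3.35,-4.5,0]
    - [0,0,0,2,-3.35,-4.5,0]
    - [0,0,0,2,-3.35,-4.5,0]
    - [0,0,0,2,-3.35,-4.5,0]

```text
time_s: 2.45
tcp_pos: [0.524, 0.0975, 0.1204]
ee_rot: [1.0, 0.001, -0.001, -0.001]
contact_force: [-20.3, -0.2, 13.8]
gripper_width: 0.333
```

```bash
python3 - <<'E'
from h import *
import numpy as np
p=arm.state();print(p['tcp_pos'],p['gripper_width'],p['contact_force'])
d=shot('scene');g=cv2.resize(d['frame'][100:330,300:500],None,fx=2.6,fy=2.6);cv2.imwrite('pics/c2.png',cv2.convertScaleAbs(g,alpha=1.4))
R=.15075
for t in np.linspace(0,1.95,14):
    print(round(t,2),np.round([(.150-R*np.cos(t+.0997))/.025,(R*np.sin(t+.0997)-.015)/.025],2))
E
```

```text
[0.52401172 0.0975366  0.1204256 ] 0.33291498620046095 [-20.30706903  -0.18451834  13.76203967]
0.0 [-0.  0.]
0.15 [0.16 0.89]
0.3 [0.45 1.75]
0.45 [0.86 2.55]
0.6 [1.39 3.28]
0.75 [2.02 3.93]
0.9 [2.74 4.47]
1.05 [3.54 4.9 ]
1.2 [4.39 5.21]
1.35 [5.27 5.39]
1.5 [6.17 5.43]
1.65 [7.07 5.33]
1.8 [7.95 5.11]
1.95 [8.78 4.75]
```

View pics/c2.png

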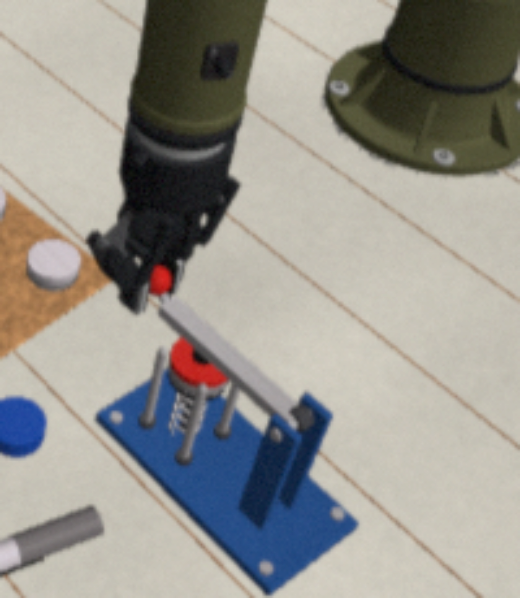

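The ball is between the pads, but there is a 20 N side force along -x. I'll shift slightly to -x to ease it.

Emit:
move_arm:
  deltas:
    - [0,0,0,-0.06,0,0,0]
    - [0,0,0,-0.06,0,0,0]
    - [0,0,0,-0.06,0,0,0]
    - [0,0,0,-0.06,0,0,0]
  newtons: 30

```text
time_s: 2.9
tcp_pos: [0.5211, 0.0975, 0.1201]
ee_rot: [1.0, 0.001, -0.003, -0.001]
contact_force: [-10.3, -0.1, 10.7]
gripper_width: 0.259
```

Emit:
move_arm:
  deltas:
    - [0,0,0,-0.06,0,0.06,0]
    - [0,0,0,-0.06,0,0.06,0]
    - [0,0,0,-0.06,0,0.1,0]
    - [0,0,0,-0.06,0,0.1,0]

```text
time_s: 3.3
tcp_pos: [0.521, 0.0976, 0.121]
ee_rot: [1.0, 0.001, -0.001, -0.0]
contact_force: [-5.4, 1.7, -0.8]
gripper_width: 0.249
```

Emit:
move_arm:
  deltas:
    - [0,0,0,0,0.04,0.4,0]
    - [0,0,0,0,0.16,0.89,0]
    - [0,0,0,0,0.3,1.32,0]
    - [0,0,0,0,0.45,1.75,0]
    - [0,0,0,0,0.65,2.15,0]
    - [0,0,0,0,0.86,2.55,0]
    - [0,0,0,0,1.12,2.92,0]
    - [0,0,0,0,1.39,3.28,0]
    - [0,0,0,0,1.7,3.6,0]
    - [0,0,0,0,2.02,3.93,0]

```text
time_s: 4.3
tcp_pos: [0.5211, 0.1466, 0.2201]
ee_rot: [1.0, 0.001, -0.001, 0.001]
contact_force: [-6.0, -0.1, -5.7]
gripper_width: 0.256
```

Emit:
move_arm:
  deltas:
    - [0,0,0,0,0.36,0.28,0]
    - [0,0,0,0,0.72,0.54,0]
    - [0,0,0,0,1.12,0.77,0]
    - [0,0,0,0,1.52,0.97,0]
    - [0,0,0,0,1.95,1.14,0]
    - [0,0,0,0,2.37,1.28,0]
    - [0,0,0,0,2.81,1.38,0]
    - [0,0,0,0,3.25,1.46,0]
    - [0,0,0,0,3.7,1.49,0]
    - [0,0,0,0,4.15,1.5,0]

```text
time_s: 5.3
tcp_pos: [0.5213, 0.2505, 0.2589]
ee_rot: [1.0, 0.001, -0.001, 0.001]
contact_force: [-7.6, -2.0, 2.3]
gripper_width: 0.254
```

Emit:
move_arm:
  deltas:
    - [0,0,0,0,0.45,-0.04,0]
    - [0,0,0,0,0.9,-0.1,0]
    - [0,0,0,0,1.35,-0.2,0]
    - [0,0,0,0,1.78,-0.32,0]
    - [0,0,0,0,2.2,-0.5,0]
    - [0,0,0,0,2.55,-0.66,0]
    - [0,0,0,0,2.55,-0.66,0]
    - [0,0,0,0,2.55,-0.66,0]

```text
time_s: 6.1
tcp_pos: [0.5214, 0.3171, 0.243]
ee_rot: [1.0, 0.002, 0.0, -0.001]
contact_force: [-7.4, 2.4, 3.0]
gripper_width: 0.252
```

Emit:
move_arm:
  deltas:
    - [0,0,0,0,0,0,1]
    - [0,0,0,0,0,0,1]
    - [0,0,0,0,0,0,1]
    - [0,0,0,0,0,0,1]
    - [0,0,0,0,1,2,1]
    - [0,0,0,0,2,3,1]
    - [0,0,0,0,4,3,1]
    - [0,0,0,0,5,3,1]

```text
time_s: 6.9
tcp_pos: [0.5213, 0.4445, 0.3168]
ee_rot: [1.0, 0.003, 0.001, -0.002]
contact_force: [-0.7, 0.1, -0.8]
gripper_width: 0.994
```

```bash
python3 - <<'E'
from h import *
d=shot('top');f=d['frame'];a=cv2.resize(f[225:290,95:225],None,fx=5,fy=5,interpolation=cv2.INTER_CUBIC)
s=shot('scene')['frame'];b=cv2.resize(s[180:340,320:460],None,fx=1.8,fy=1.8)
c=np.zeros((325+288,650,3),np.uint8);c[:325,:]=a;c[325:,:b.shape[1]]=b
t=cv2.resize(f[245:335,375:475],None,fx=3.2,fy=3.2);c[325:,300:300+320]=t[:288]
cv2.imwrite('pics/c3.png',cv2.convertScaleAbs(c,alpha=1.5)[:600])
hsv=cv2.cvtColor(f,cv2.COLOR_BGR2HSV)
red=cv2.inRange(hsv,(0,120,40),(8,255,255))|cv2.inRange(hsv,(172,120,40),(180,255,255))
n,l,st,ce=cv2.connectedComponentsWithStats(red)
for i in range(1,n):
    if st[i,4]>30: print(ce[i],st[i],px2w(d,*ce[i],.124).round(4),px2w(d,*ce[i],.259).round(4))
E
```

```text
[ 65.2421875 249.7109375] [ 59 244  14  12 128] [0.5305 0.3673 0.124 ] [0.524  0.3178 0.259 ]
[173.86166008 256.17786561] [162 244  25  26 506] [0.5235 0.1576 0.124 ] [0.518  0.1348 0.259 ]
```

View pics/c3.png

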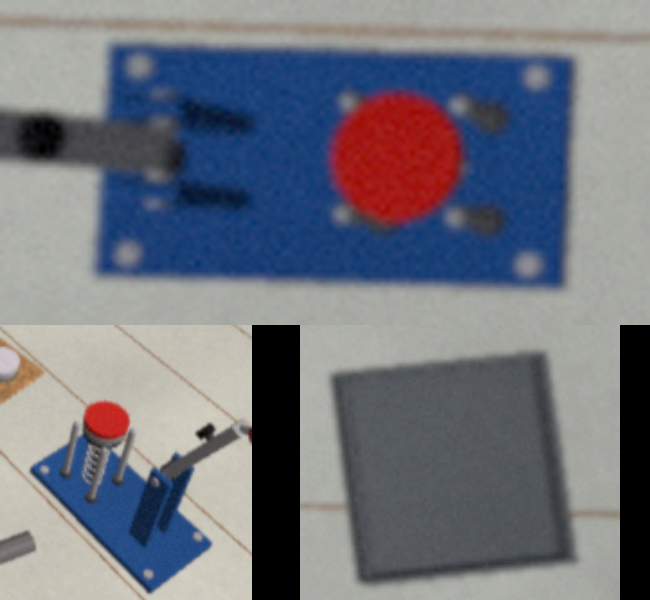

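The clamp is at its open stop (ball seen at y 0.318, expected 0.317) and the red tin is at (0.523, 0.158) on the raised platform. I'll go and grasp it.

Emit:
move_arm:
  deltas:
    - [0,0,0,0,-11.48,0,1]
    - [0,0,0,0,-11.48,0,1]
    - [0,0,0,0,-11.48,0,1]
    - [0,0,0,0,-11.48,0,1]
    - [0,0,0,0,-11.48,0,1]
    - [0,0,0,0,-11.48,0,1]
    - [0,0,0,0,-11.48,0,1]
    - [0,0,0,0,-11.48,-2,1]
    - [0,0,0,0,-11.48,-4,1]
    - [0,0,0,0,-11.48,-5,1]

```text
time_s: 8.0
tcp_pos: [0.5198, 0.1518, 0.1865]
ee_rot: [1.0, 0.001, -0.002, 0.001]
contact_force: [-0.8, 0.7, 1.2]
gripper_width: 0.997
```

Emit:
move_arm:
  deltas:
    - [0,0,0,0,0,-1,1]
    - [0,0,0,0,0,-2,1]
    - [0,0,0,0,0,-3,1]
    - [0,0,0,0,0,-3.67,1]
    - [0,0,0,0,0,-3.67,1]
    - [0,0,0,0,0,-3.67,0.7]

```text
time_s: 8.6
tcp_pos: [0.5223, 0.1528, 0.0992]
ee_rot: [1.0, 0.001, 0.0, 0.0]
contact_force: [-0.0, -0.4, 0.9]
gripper_width: 0.861
```

Emit:
move_arm:
  deltas:
    - [0,0,0,0,0,0,0.5]
    - [0,0,0,0,0,0,0.4]
    - [0,0,0,0,0,0,0.4]
    - [0,0,0,0,0,0,0.4]
    - [0,0,0,0,0,0,0.4]
  newtons: 25

```text
time_s: 9.1
tcp_pos: [0.5224, 0.1532, 0.0992]
ee_rot: [1.0, 0.001, 0.0, -0.0]
contact_force: [0.5, 0.2, -0.5]
gripper_width: 0.576
```

Emit:
move_arm:
  deltas:
    - [0,0,0,0,0,0.5,0.4]
    - [0,0,0,0,0,1,0.4]
    - [0,0,0,0,0,2,0.4]
    - [0,0,0,0,0,3,0.4]
    - [0,0,0,0,0,4,0.4]
    - [0,0,0,0,0,4,0.4]

```text
time_s: 9.7
tcp_pos: [0.5247, 0.1536, 0.204]
ee_rot: [1.0, 0.001, 0.004, -0.002]
contact_force: [0.7, -0.0, 0.3]
gripper_width: 0.571
```

```bash
python3 - <<'E'
from h import *
d=shot('top')
P=[px2w(d,u,v,.03) for u,v in((385.3,260.6),(450.9,254.1),(460.6,317.8),(394.7,324.7))];print(np.round(P,4),np.mean(P,0))
p=arm.state();c=np.mean(P,0);print(p['tcp_pos'],(c-p['tcp_pos'])/.025,p['gripper_width'])
print(np.degrees(np.arctan2(P[0][0]-P[1][0],P[0][1]-P[1][1])))
E
```

```text
[[ 0.5297 -0.2734  0.03  ]
 [ 0.5472 -0.4133  0.03  ]
 [ 0.4145 -0.4314  0.03  ]
 [ 0.397  -0.2928  0.03  ]] [ 0.47210565 -0.352702    0.03      ]
[0.52364217 0.15333719 0.201859  ] [ -2.06146095 -20.24156753  -6.8743601 ] 0.5763737829363653
-7.097577634431983
```

Emit:
move_arm:
  deltas:
    - [0,0,0,-2.06,-20.4,0,0.4]
    - [0,0,0,-2.06,-20.4,0,0.4]
    - [0,0,0,-2.06,-20.4,0,0.4]
    - [0,0,0,-2.06,-20.4,0,0.4]
    - [0,0,0,-2.06,-20.4,0,0.4]
    - [0,0,0,-2.06,-20.4,0,0.4]
    - [0,0,0,-2.06,-20.4,0,0.4]
    - [0,0,0,-2.06,-20.4,0,0.4]
    - [0,0,0,-2.06,-20.4,0,0.4]
    - [0,0,0,-2.06,-20.4,0,0.4]

```text
time_s: 10.75
tcp_pos: [0.4712, -0.3459, 0.1985]
ee_rot: [1.0, 0.001, -0.0, -0.0]
contact_force: [0.3, -0.2, 0.0]
gripper_width: 0.571
```

Emit:
move_arm:
  deltas:
    - [0,0,0,0,0,0,0.4]
    - [0,0,0,0,0,0,0.4]
    - [0,0,0,0,0,0,0.4]

```text
time_s: 11.05
tcp_pos: [0.4722, -0.3428, 0.1982]
ee_rot: [1.0, 0.002, -0.0, -0.001]
contact_force: [0.5, -0.1, -1.0]
gripper_width: 0.577
```

Emit:
move_arm:
  deltas:
    - [0,0,0,0,-0.55,-1.5,0.4]
    - [0,0,0,0,-0.55,-3,0.4]
    - [0,0,0,0,-0.55,-4.5,0.4]
    - [0,0,0,0,-0.55,-6,0.4]
    - [0,0,0,0,-0.55,-7,0.4]
    - [0,0,0,0,-0.55,-7.6,0.4]
    - [0,0,0,0,-0.55,-7.68,0.4]
    - [0,0,0,0,-0.55,-7.68,0.4]

```text
time_s: 11.85
tcp_pos: [0.4728, -0.3578, 0.0075]
ee_rot: [1.0, 0.002, 0.0, 0.0]
contact_force: [-0.1, 0.1, -1.4]
gripper_width: 0.57
```

Emit:
move_arm:
  deltas:
    - [0,0,0,0,0,0,0.6]
    - [0,0,0,0,0,0,0.7]
    - [0,0,0,0,0,0,0.75]
    - [0,0,0,0,0,0,0.75]
    - [0,0,0,0,0,0,0.75]
    - [0,0,0,0,0,1,0.75]
    - [0,0,0,0,0,3,0.75]
    - [0,0,0,0,0,5,1]
    - [0,0,0,0,0,6,1]
    - [0,0,0,0,0,6,1]

```text
time_s: 12.85
tcp_pos: [0.474, -0.3603, 0.1615]
ee_rot: [1.0, 0.001, 0.004, 0.002]
contact_force: [-0.7, -0.4, 0.5]
gripper_width: 0.997
```

```bash
cat > look.py <<'E'
from h import *
d=shot('top');f=d['frame'];hsv=cv2.cvtColor(f,cv2.COLOR_BGR2HSV)
m=cv2.inRange(hsv,(0,0,75),(180,60,255));r=np.zeros_like(m);r[203:296,254:348]=255
r=cv2.bitwise_and(m,r);cv2.imwrite('pics/m.png',r)
n,l,st,ce=cv2.connectedComponentsWithStats(r)
for i in range(1,n):
    if st[i,4]>150: print('tin',ce[i].round(1),st[i],px2w(d,*ce[i],.024).round(4))
red=cv2.inRange(hsv,(0,110,40),(8,255,255))|cv2.inRange(hsv,(172,110,40),(180,255,255))
n,l,st,ce=cv2.connectedComponentsWithStats(red)
for i in range(1,n):
    if st[i,4]>30: print('red',ce[i].round(1),st[i],px2w(d,*ce[i],.025).round(4))
p=arm.state();print(p['time_s'],p['tcp_pos'],p['gripper_width'],p['contact_force'])
E
python3 look.py; python3 -c "
from h import *
cv2.imwrite('pics/t4.png',cv2.convertScaleAbs(cv2.resize(shot('top')['frame'][190:345,90:490],None,fx=2,fy=2),alpha=1.5))"
```

```text
tin [304.7 248.5] [ 254  203   94   93 1183] [ 0.5511 -0.1024  0.024 ]
tin [276.6 222. ] [265 211  24  23 449] [ 0.6063 -0.0412  0.024 ]
tin [327.5 271.7] [316 260  24  24 467] [ 0.5033 -0.1518  0.024 ]
tin [277.8 273.4] [266 262  24  24 459] [ 0.4972 -0.0466  0.024 ]
red [ 65.1 249.6] [ 59 244  14  12 132] [0.5353 0.4039 0.025 ]
red [422.1 287. ] [410 276  25  23 454] [ 0.4762 -0.3525  0.025 ]
12.9 [ 0.47284524 -0.35904378  0.15886234] 1.000312349591435 [0.13097921 0.6307628  0.21012238]
```

View pics/t4.png

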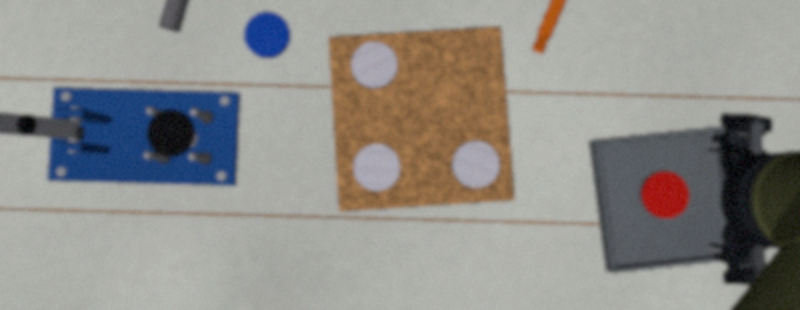

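The red tin lies in the middle of the tray and the platform is empty. The robot's x reads about 3 mm less than the camera's. Next is the tin at camera (0.503, -0.152).

Emit:
move_arm:
  deltas:
    - [0,0,0,1.11,8.26,0,1]
    - [0,0,0,1.11,8.26,0,1]
    - [0,0,0,1.11,8.26,0,1]
    - [0,0,0,1.11,8.26,0,1]
    - [0,0,0,1.11,8.26,0,1]
    - [0,0,0,1.11,8.26,-2,1]
    - [0,0,0,1.11,8.26,-4,1]
    - [0,0,0,1.11,8.26,-5,1]
    - [0,0,0,1.11,8.26,-5,1]
    - [0,0,0,1.11,8.26,-5,1]

```text
time_s: 13.95
tcp_pos: [0.4988, -0.1525, 0.0313]
ee_rot: [1.0, 0.001, -0.001, 0.0]
contact_force: [0.2, 0.1, 0.7]
gripper_width: 1.001
```

```bash
python3 -c "
from h import *
p=arm.state();print(p['tcp_pos'],(np.array([.5005,-.1525,.006])-p['tcp_pos'])/.025)"
```

```text
[ 0.4988105  -0.15248396  0.03133992] [ 6.75800925e-02 -6.41460498e-04 -1.01359673e+00]
```

Emit:
move_arm:
  deltas:
    - [0,0,0,0.07,0,-0.5,1]
    - [0,0,0,0.07,0,-1,1]
    - [0,0,0,0.07,0,-1,0.7]
    - [0,0,0,0.07,0,-1,0.4]
    - [0,0,0,0.07,0,-1,0.4]
    - [0,0,0,0.07,0,-1,0.4]
    - [0,0,0,0.07,0,-1,0.4]
    - [0,0,0,0.07,0,-1,0.4]
  newtons: 40

```text
time_s: 14.75
tcp_pos: [0.5019, -0.152, 0.0075]
ee_rot: [1.0, 0.001, 0.001, 0.0]
contact_force: [-0.3, 0.2, 5.3]
gripper_width: 0.568
```

Emit:
move_arm:
  deltas:
    - [0,0,0,0,0,2,0.4]
    - [0,0,0,0,0,4,0.4]
    - [0,0,0,0,0,6,0.4]
    - [0,0,0,0,0,6,0.4]
    - [0,0,0,0,0,6,0.4]

```text
time_s: 15.25
tcp_pos: [0.5019, -0.1514, 0.1574]
ee_rot: [1.0, 0.001, 0.001, -0.0]
contact_force: [-1.2, 0.1, -3.2]
gripper_width: 0.568
```

```bash
python3 look.py;  python3 -c "
from h import *
p=arm.state();print(p['tcp_pos'],(np.array([.521,.157,.130])-p['tcp_pos'])/.025)"
```

```text
tin [308.  208.7] [254 203  94  27 442] [ 0.637 -0.108  0.024]
tin [276.6 222.1] [265 211  24  23 448] [ 0.6062 -0.0413  0.024 ]
tin [255.4 265.2] [254 213   7  83 260] [0.513  0.0013 0.024 ]
tin [277.8 273.4] [266 262  24  24 459] [ 0.4972 -0.0466  0.024 ]
tin [301.5 294. ] [263 292  63   4 158] [ 0.4553 -0.0974  0.024 ]
red [ 65.1 249.7] [ 59 244  14  12 131] [0.5352 0.4039 0.025 ]
red [422.7 287.2] [412 276  23  23 429] [ 0.476  -0.3538  0.025 ]
15.3 [ 0.50068077 -0.15114257  0.15593416] 0.5631512571778999 [-0.90782336  0.52734059 -2.5948311 ]
[ 0.50068077 -0.15114257  0.15593416] [ 0.81276932 12.32570284 -1.03736655]
```

Emit:
move_arm:
  deltas:
    - [0,0,0,0.8,12.4,0,0.4]
    - [0,0,0,0.8,12.4,0,0.4]
    - [0,0,0,0.8,12.4,0,0.4]
    - [0,0,0,0.8,12.4,0,0.4]
    - [0,0,0,0.8,12.4,0,0.4]
    - [0,0,0,0.8,12.4,0,0.4]
    - [0,0,0,0.8,12.4,0,0.4]
    - [0,0,0,0.8,12.4,0,0.4]
    - [0,0,0,0.8,12.4,0,0.4]
    - [0,0,0,0.8,12.4,0,0.4]

```text
time_s: 16.3
tcp_pos: [0.5212, 0.1555, 0.156]
ee_rot: [1.0, -0.001, -0.001, 0.001]
contact_force: [0.5, 0.4, -1.2]
gripper_width: 0.567
```

```bash
python3 -c "
from h import *
p=arm.state();print(p['tcp_pos'],(np.array([.521,.1577,.120])-p['tcp_pos'])/.025,p['ee_rot'],p['gripper_width'])"
```

```text
[0.52117538 0.15546783 0.15600941] [-0.00701523  0.08928676 -1.44037644] [ 9.99999277e-01 -6.62530680e-04 -6.56285148e-04  7.59453097e-04] 0.567052773085632
```

Emit:
move_arm:
  deltas:
    - [0,0,0,0,0,-0.5,0.4]
    - [0,0,0,0,0,-1.2,0.4]
    - [0,0,0,0,0,-1.4,0.4]
    - [0,0,0,0,0,-1.4,0.4]

```text
time_s: 16.7
tcp_pos: [0.5205, 0.1571, 0.1205]
ee_rot: [1.0, 0.0, -0.001, 0.001]
contact_force: [-0.3, -0.8, -1.5]
gripper_width: 0.562
```

Emit:
move_arm:
  deltas:
    - [0,0,0,0,0,-0.2,0.4]
    - [0,0,0,0,0,-0.4,0.4]
    - [0,0,0,0,0,-0.6,0.4]
    - [0,0,0,0,0,-0.8,0.4]
    - [0,0,0,0,0,-0.9,0.4]
    - [0,0,0,0,0,-0.9,0.4]

```text
time_s: 17.3
tcp_pos: [0.5213, 0.1583, 0.0991]
ee_rot: [1.0, 0.001, -0.0, 0.0]
contact_force: [-0.7, 0.3, 0.6]
gripper_width: 0.571
```

Emit:
move_arm:
  deltas:
    - [0,0,0,0,0,0,0.7]
    - [0,0,0,0,0,0,0.8]
    - [0,0,0,0,0,0,0.8]
    - [0,0,0,0,0,1,0.8]
    - [0,0,0,0,0,2.5,0.9]
    - [0,0,0,-1,-2,3,1]
    - [0,0,0,-1,-6,3,1]
    - [0,0,0,-1,-8.2,3,1]
    - [0,0,0,-1,-8.2,3,1]
    - [0,0,0,-1,-8.2,3,1]

```text
time_s: 18.3
tcp_pos: [0.4958, -0.0536, 0.1751]
ee_rot: [1.0, -0.003, 0.001, 0.001]
contact_force: [0.5, 0.4, -1.2]
gripper_width: 1.001
```

```bash
python3 look.py; python3 -c "
from h import *
a=shot('top');s=shot('scene')
a=cv2.resize(a['frame'][190:310,90:360],None,fx=2,fy=2);b=cv2.resize(s['frame'][150:310,270:470],None,fx=2,fy=2)
c=np.zeros((560,540,3),np.uint8);c[:240]=a;c[240:,:400]=b
cv2.imwrite('pics/t5.png',cv2.convertScaleAbs(c,alpha=1.5))"
```

```text
tin [316.4 231.3] [254 203  94  93 795] [ 0.5887 -0.127   0.024 ]
tin [276.8 220.3] [265 211  24  21 374] [ 0.6099 -0.0416  0.024 ]
red [ 65.1 249.6] [ 59 244  14  12 132] [0.5353 0.4039 0.025 ]
red [422.1 287. ] [410 276  25  23 456] [ 0.4763 -0.3524  0.025 ]
18.35 [ 0.49602451 -0.05255721  0.17500945] 0.9981608301349123 [ 0.03739673 -0.69064905  0.03252345]
```

View pics/t5.png

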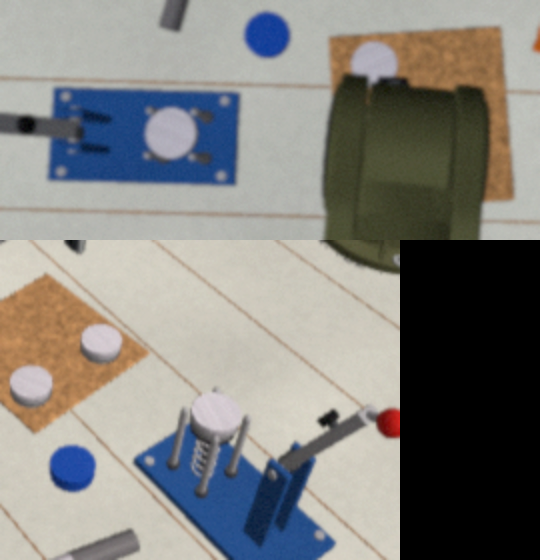

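The first tin sits between the posts and the other two have not moved. Now the tin at camera (0.497, -0.047).

Emit:
move_arm:
  deltas:
    - [0,0,0,-0.1,0,0,1]
    - [0,0,0,-0.1,0,-2,1]
    - [0,0,0,-0.1,0,-4,1]
    - [0,0,0,-0.1,0,-5,1]
    - [0,0,0,-0.1,0,-5,1]
    - [0,0,0,-0.1,0,-5,1]

```text
time_s: 19.05
tcp_pos: [0.4942, -0.0454, 0.0497]
ee_rot: [1.0, 0.002, -0.0, 0.0]
contact_force: [0.7, 0.7, 0.3]
gripper_width: 1.005
```

Emit:
move_arm:
  deltas:
    - [0,0,0,0,-0.04,-1,1]
    - [0,0,0,0,-0.04,-1.7,1]
    - [0,0,0,0,-0.04,-1.7,0.7]
    - [0,0,0,0,-0.04,-1.7,0.4]
    - [0,0,0,0,-0.04,-1.7,0.4]
    - [0,0,0,0,-0.04,-1.7,0.4]
    - [0,0,0,0,-0.04,-1.7,0.4]
    - [0,0,0,0,-0.04,-1.7,0.4]

```text
time_s: 19.85
tcp_pos: [0.4957, -0.0474, 0.0091]
ee_rot: [1.0, 0.001, 0.002, -0.001]
contact_force: [-1.7, 0.5, 5.3]
gripper_width: 0.563
```

Emit:
move_arm:
  deltas:
    - [0,0,0,0,0,2,0.4]
    - [0,0,0,0,0,4,0.4]
    - [0,0,0,0,0,6,0.4]
    - [0,0,0,0,0,6,0.4]
    - [0,0,0,0,0,6,0.4]

```text
time_s: 20.35
tcp_pos: [0.4951, -0.0475, 0.1589]
ee_rot: [1.0, 0.001, 0.002, -0.001]
contact_force: [-0.4, 1.1, -2.1]
gripper_width: 0.566
```

Emit:
move_arm:
  deltas:
    - [0,0,0,1.04,8.2,0,0.4]
    - [0,0,0,1.04,8.2,0,0.4]
    - [0,0,0,1.04,8.2,0,0.4]
    - [0,0,0,1.04,8.2,0,0.4]
    - [0,0,0,1.04,8.2,0,0.4]
    - [0,0,0,1.04,8.2,0,0.4]
    - [0,0,0,1.04,8.2,0,0.4]
    - [0,0,0,1.04,8.2,0,0.4]
    - [0,0,0,1.04,8.2,-0.5,0.4]
    - [0,0,0,1.04,8.2,-1,0.4]

```text
time_s: 21.35
tcp_pos: [0.52, 0.1562, 0.1311]
ee_rot: [1.0, 0.0, 0.0, -0.0]
contact_force: [0.1, 1.1, -1.5]
gripper_width: 0.566
```

Emit:
move_arm:
  deltas:
    - [0,0,0,0,0,0,0.4]
    - [0,0,0,0,0,0,0.4]

```text
time_s: 21.55
tcp_pos: [0.5193, 0.1568, 0.131]
ee_rot: [1.0, 0.001, -0.001, 0.0]
contact_force: [-0.0, -1.2, -2.0]
gripper_width: 0.564
```

Emit:
move_arm:
  deltas:
    - [0,0,0,0.06,0,-0.2,0.4]
    - [0,0,0,0.06,0,-0.4,0.4]
    - [0,0,0,0.06,0,-0.6,0.4]
    - [0,0,0,0.06,0,-0.8,0.4]
    - [0,0,0,0.06,0,-1,0.4]
    - [0,0,0,0.06,0,-1.2,0.4]
    - [0,0,0,0.06,0,-1.28,0.4]
    - [0,0,0,0.06,0,-1.28,0.4]

```text
time_s: 22.35
tcp_pos: [0.5213, 0.1572, 0.0996]
ee_rot: [1.0, 0.001, -0.0, 0.0]
contact_force: [-0.5, -0.1, 0.6]
gripper_width: 0.568
```

Emit:
move_arm:
  deltas:
    - [0,0,0,0,0,0,0.7]
    - [0,0,0,0,0,0,0.8]
    - [0,0,0,0,0,0,0.8]
    - [0,0,0,0,0,1,0.8]
    - [0,0,0,0,0,2.5,0.9]
    - [0,0,0,0,-2,3,1]
    - [0,0,0,0,-6,3,1]
    - [0,0,0,0,-10,3,1]
    - [0,0,0,0,-14,3,1]
    - [0,0,0,0,-14,3,1]

```text
time_s: 23.35
tcp_pos: [0.5212, -0.0931, 0.1753]
ee_rot: [1.0, 0.001, 0.001, -0.0]
contact_force: [0.7, 0.3, -0.5]
gripper_width: 0.996
```

```bash
python3 look.py; python3 -c "
from h import *
a=shot('top');s=shot('scene')
a=cv2.resize(a['frame'][190:310,90:360],None,fx=2,fy=2);b=cv2.resize(s['frame'][150:310,270:470],None,fx=2,fy=2)
c=np.zeros((560,540,3),np.uint8);c[:240]=a;c[240:,:400]=b
cv2.imwrite('pics/t6.png',cv2.convertScaleAbs(c,alpha=1.5))"
```

```text
tin [263.6 238.5] [254 203  49  93 467] [ 0.5701 -0.0143  0.024 ]
tin [276.6 222. ] [265 211  24  23 448] [ 0.6062 -0.0412  0.024 ]
red [ 65.1 249.6] [ 59 244  14  12 132] [0.5353 0.4039 0.025 ]
red [422.1 287. ] [410 276  25  23 456] [ 0.4763 -0.3524  0.025 ]
23.4 [ 0.52006188 -0.1040857   0.17588802] 0.9987176009016893 [-2.13442688 -8.02244125 -0.71446451]
```

View pics/t6.png

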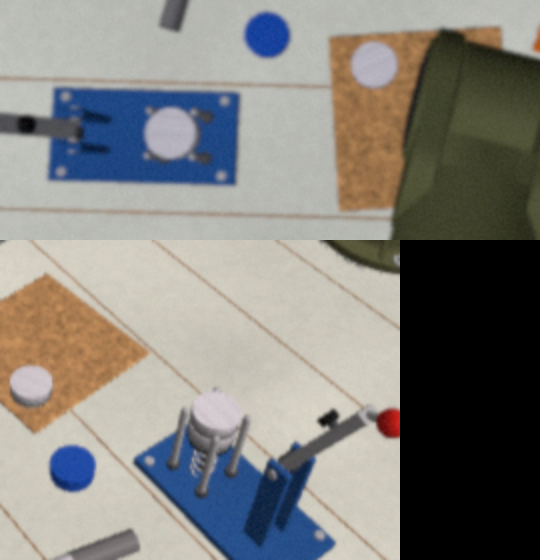

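Two tins are piled flat, the third is unmoved at camera (0.606, -0.041).

Emit:
move_arm:
  deltas:
    - [0,0,0,3.3,2.4,0,1]
    - [0,0,0,3.3,2.4,0,1]
    - [0,0,0,3.3,2.4,0,1]
    - [0,0,0,3.3,2.4,-2,1]
    - [0,0,0,3.3,2.4,-4,1]
    - [0,0,0,3.3,2.4,-5,1]
    - [0,0,0,3.3,2.4,-5,1]
    - [0,0,0,3.3,2.4,-5,1]

```text
time_s: 24.3
tcp_pos: [0.6042, -0.0302, 0.0502]
ee_rot: [1.0, 0.002, 0.0, -0.0]
contact_force: [-0.1, 0.2, 1.2]
gripper_width: 1.002
```

Emit:
move_arm:
  deltas:
    - [0,0,0,-0.04,-0.45,0,1]
    - [0,0,0,-0.04,-0.45,-1,1]
    - [0,0,0,-0.04,-0.45,-1.7,1]
    - [0,0,0,-0.04,-0.45,-1.7,0.7]
    - [0,0,0,-0.04,-0.45,-1.7,0.4]
    - [0,0,0,-0.04,-0.45,-1.7,0.4]
    - [0,0,0,-0.04,-0.45,-1.7,0.4]
    - [0,0,0,-0.04,-0.45,-1.7,0.4]
    - [0,0,0,-0.04,-0.45,-1.7,0.4]

```text
time_s: 25.2
tcp_pos: [0.604, -0.0427, 0.0087]
ee_rot: [1.0, 0.001, 0.001, -0.0]
contact_force: [-0.4, 0.4, 6.4]
gripper_width: 0.567
```

Emit:
move_arm:
  deltas:
    - [0,0,0,0,0,2,0.4]
    - [0,0,0,0,0,4,0.4]
    - [0,0,0,0,0,6,0.4]
    - [0,0,0,0,0,6,0.4]
    - [0,0,0,0,0,6,0.4]

```text
time_s: 25.7
tcp_pos: [0.6034, -0.0423, 0.1583]
ee_rot: [1.0, 0.001, 0.001, -0.0]
contact_force: [-0.1, 0.9, -1.6]
gripper_width: 0.562
```

Emit:
move_arm:
  deltas:
    - [0,0,0,-3.3,7.96,0,0.4]
    - [0,0,0,-3.3,7.96,0,0.4]
    - [0,0,0,-3.3,7.96,0,0.4]
    - [0,0,0,-3.3,7.96,0,0.4]
    - [0,0,0,-3.3,7.96,0,0.4]
    - [0,0,0,-3.3,7.96,0,0.4]
    - [0,0,0,-3.3,7.96,0,0.4]
    - [0,0,0,-3.3,7.96,0,0.4]
    - [0,0,0,-3.3,7.96,-0.5,0.4]
    - [0,0,0,-3.3,7.96,-0.9,0.4]

```text
time_s: 26.7
tcp_pos: [0.5205, 0.1552, 0.1335]
ee_rot: [1.0, 0.0, -0.0, 0.0]
contact_force: [-0.2, -0.1, -2.1]
gripper_width: 0.565
```

Emit:
move_arm:
  deltas:
    - [0,0,0,0,0,0,0.4]
    - [0,0,0,0,0,0,0.4]

```text
time_s: 26.9
tcp_pos: [0.5201, 0.1559, 0.1341]
ee_rot: [1.0, 0.001, -0.001, 0.0]
contact_force: [0.2, 0.6, -1.2]
gripper_width: 0.562
```

Emit:
move_arm:
  deltas:
    - [0,0,0,0.03,0.04,-0.2,0.4]
    - [0,0,0,0.03,0.04,-0.4,0.4]
    - [0,0,0,0.03,0.04,-0.6,0.4]
    - [0,0,0,0.03,0.04,-0.8,0.4]
    - [0,0,0,0.03,0.04,-1,0.4]
    - [0,0,0,0.03,0.04,-1.2,0.4]
    - [0,0,0,0.03,0.04,-1.4,0.4]
    - [0,0,0,0.03,0.04,-1.4,0.4]

```text
time_s: 27.7
tcp_pos: [0.5209, 0.1574, 0.0992]
ee_rot: [1.0, 0.001, -0.0, 0.0]
contact_force: [-0.6, 0.1, 0.5]
gripper_width: 0.57
```

Emit:
move_arm:
  deltas:
    - [0,0,0,0,0,0,0.7]
    - [0,0,0,0,0,0,0.8]
    - [0,0,0,0,0,0,0.8]
    - [0,0,0,0,0,1,0.8]
    - [0,0,0,0,0,2,0.5]
    - [0,0,0,0,0,2,0]
    - [0,0,0,0,0,2,0]
    - [0,0,0,0,0,2,0]
    - [0,0,0,0,0,2,0]

```text
time_s: 28.6
tcp_pos: [0.5204, 0.1573, 0.1487]
ee_rot: [1.0, 0.001, -0.001, 0.0]
contact_force: [0.9, -0.3, -0.4]
gripper_width: -0.0
```

```bash
python3 -c "
from h import *
s=shot('scene');p=arm.state();print(p['tcp_pos'],p['gripper_width'])
b=cv2.resize(s['frame'][130:330,250:470],None,fx=2.7,fy=2.7)
cv2.imwrite('pics/t7.png',cv2.convertScaleAbs(b,alpha=1.5))"
```

```text
[0.52051969 0.15728673 0.14883855] -0.00015855926499130124
```

View pics/t7.png

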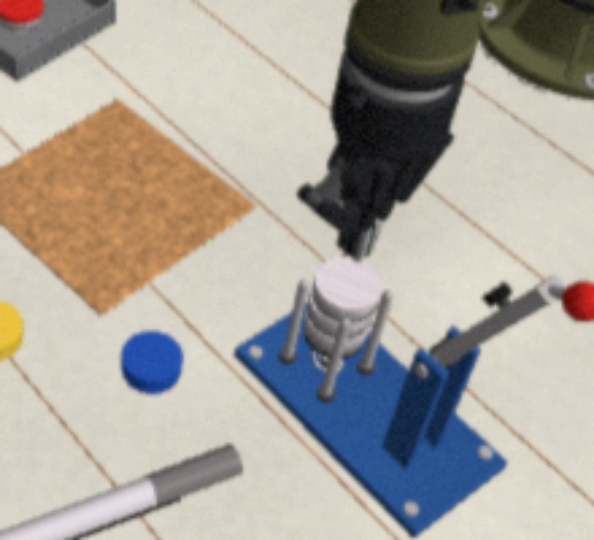

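All three tins are in the column and the mat is empty. I'll push the pile down with the fingers shut, watching the force.

Emit:
move_arm:
  deltas:
    - [0,0,0,0,0,-0.5,0]
    - [0,0,0,0,0,-1,0]
    - [0,0,0,0,0,-1.3,0]
    - [0,0,0,0,0,-1.6,0]
    - [0,0,0,0,0,-1.9,0]
    - [0,0,0,0,0,-2.2,0]
    - [0,0,0,0,0,-2.4,0]
    - [0,0,0,0,0,-2.4,0]

```text
time_s: 29.45
tcp_pos: [0.5209, 0.1573, 0.0892]
ee_rot: [1.0, 0.001, -0.0, 0.0]
contact_force: [-1.5, 0.3, 2.9]
gripper_width: -0.003
```

Emit:
move_arm:
  deltas:
    - [0,0,0,0,0,-0.1,0]
    - [0,0,0,0,0,-0.2,0]
    - [0,0,0,0,0,-0.3,0]
    - [0,0,0,0,0,-0.36,0]
    - [0,0,0,0,0,-0.36,0]
    - [0,0,0,0,0,-0.36,0]

```text
time_s: 30.05
tcp_pos: [0.5212, 0.1575, 0.0809]
ee_rot: [1.0, 0.001, 0.0, 0.0]
contact_force: [-1.3, -0.9, 3.1]
gripper_width: -0.004
```

Emit:
move_arm:
  deltas:
    - [0,0,0,0,0,-0.05,0]
    - [0,0,0,0,0,-0.1,0]
    - [0,0,0,0,0,-0.1,0]
    - [0,0,0,0,0,-0.1,0]
    - [0,0,0,0,0,-0.1,0]

```text
time_s: 30.55
tcp_pos: [0.5215, 0.1576, 0.0797]
ee_rot: [1.0, 0.001, 0.0, -0.0]
contact_force: [-4.6, -1.5, 11.8]
gripper_width: 0.003
```

The force jumped to 12 N at z 0.080, so the platform is on its stop. I'll retreat and go to the ball.

Emit:
move_arm:
  deltas:
    - [0,0,0,0,0,0.4,0]
    - [0,0,0,0,0,0.8,0]
    - [0,0,0,0,0,1.2,0]
    - [0,0,0,0,0,1.8,0]
    - [0,0,0,0,0,3.8,0]
    - [0,0,0,0,0,5.8,0.5]
    - [0,0,0,0,0,7.8,1]
    - [0,0,0,0,0,9.6,1]
    - [0,0,0,0,0,9.6,1]
    - [0,0,0,0,0,9.6,1]

```text
time_s: 31.55
tcp_pos: [0.5217, 0.1576, 0.3201]
ee_rot: [1.0, 0.001, 0.001, -0.001]
contact_force: [0.2, 0.1, -0.8]
gripper_width: 0.845
```

Emit:
move_arm:
  deltas:
    - [0,0,0,0,2,0,1]
    - [0,0,0,0,4,0,1]
    - [0,0,0,0,6.4,0,1]
    - [0,0,0,0,6.4,0,1]
    - [0,0,0,0,6.4,0,1]
    - [0,0,0,0,6.4,0,1]

```text
time_s: 32.15
tcp_pos: [0.5213, 0.3156, 0.3173]
ee_rot: [1.0, 0.0, -0.001, 0.001]
contact_force: [0.5, -0.8, -0.2]
gripper_width: 0.999
```

```bash
python3 -c "
from h import *
a=shot('top');s=shot('scene');p=arm.state();print(p['tcp_pos'],p['gripper_width'],(np.array([.5195,.3165,.243])-p['tcp_pos'])/.025)
a=cv2.resize(a['frame'][190:310,60:260],None,fx=2.5,fy=2.5);b=cv2.resize(s['frame'][150:340,300:500],None,fx=1.55,fy=1.55)
c=np.zeros((300+b.shape[0],500,3),np.uint8);c[:300]=a;c[300:,:b.shape[1]]=b
cv2.imwrite('pics/t8.png',cv2.convertScaleAbs(c,alpha=1.5))"
```

```text
[0.52182429 0.31479496 0.31826025] 0.9962570815568116 [-0.09297156  0.06820168 -3.01040992]
```

View pics/t8.png

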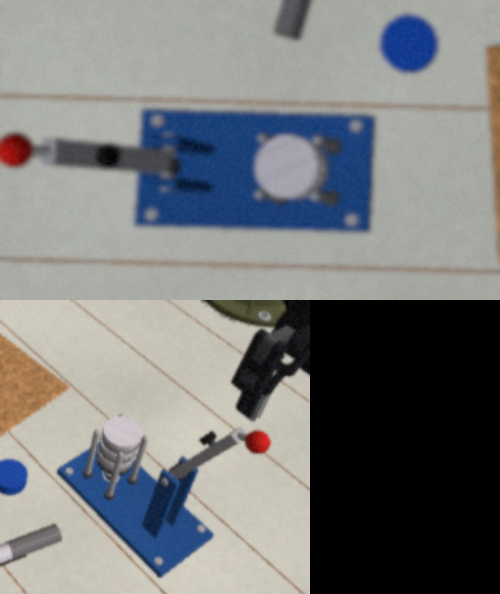

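The pile is back up, flat and centred, and the clamp is still open. Now the ball.

Emit:
move_arm:
  deltas:
    - [0,0,0,-0.08,0.05,-1,1]
    - [0,0,0,-0.08,0.05,-2,1]
    - [0,0,0,-0.08,0.05,-3,1]
    - [0,0,0,-0.08,0.05,-3,1]
    - [0,0,0,-0.08,0.05,-3,0]
    - [0,0,0,-0.08,0.05,-3,0]
    - [0,0,0,-0.08,0.05,-3,0]
    - [0,0,0,-0.08,0.05,-3,0]
    - [0,0,0,-0.08,0.05,-3,0]
  newtons: 30

```text
time_s: 33.15
tcp_pos: [0.5213, 0.3189, 0.2448]
ee_rot: [1.0, 0.001, 0.003, -0.001]
contact_force: [4.1, 0.2, 0.8]
gripper_width: 0.255
```

Emit:
move_arm:
  deltas:
    - [0,0,0,0,-0.41,0.19,0]
    - [0,0,0,0,-0.83,0.36,0]
    - [0,0,0,0,-1.27,0.48,0]
    - [0,0,0,0,-1.71,0.58,0]
    - [0,0,0,0,-2.16,0.64,0]
    - [0,0,0,0,-2.61,0.68,0]
    - [0,0,0,0,-3.06,0.67,0]
    - [0,0,0,0,-3.51,0.64,0]
    - [0,0,0,0,-3.95,0.56,0]
    - [0,0,0,0,-4.39,0.46,0]

```text
time_s: 34.15
tcp_pos: [0.5211, 0.2085, 0.2564]
ee_rot: [1.0, 0.001, 0.003, -0.001]
contact_force: [5.5, 1.6, 2.5]
gripper_width: 0.259
```

Emit:
move_arm:
  deltas:
    - [0,0,0,0,-0.43,-0.14,0]
    - [0,0,0,0,-0.85,-0.31,0]
    - [0,0,0,0,-1.25,-0.52,0]
    - [0,0,0,0,-1.65,-0.74,0]
    - [0,0,0,0,-2.01,-1.01,0]
    - [0,0,0,0,-2.37,-1.28,0]
    - [0,0,0,0,-2.68,-1.6,0]
    - [0,0,0,0,-3.0,-1.93,0]
    - [0,0,0,0,-3.27,-2.29,0]
    - [0,0,0,0,-3.53,-2.66,0]

```text
time_s: 35.15
tcp_pos: [0.521, 0.1188, 0.1889]
ee_rot: [1.0, 0.0, 0.002, 0.0]
contact_force: [7.0, -2.3, 1.4]
gripper_width: 0.256
```

Emit:
move_arm:
  deltas:
    - [0,0,0,0,-0.21,-0.4,0]
    - [0,0,0,0,-0.41,-0.8,0]
    - [0,0,0,0,-0.56,-1.23,0]
    - [0,0,0,0,-0.7,-1.66,0]
    - [0,0,0,0,-0.78,-2.1,0]
    - [0,0,0,0,-0.83,-2.35,0]
    - [0,0,0,0,-0.86,-2.55,0]
    - [0,0,0,0,-0.86,-2.62,0]
    - [0,0,0,0,-0.86,-2.62,0]

```text
time_s: 36.05
tcp_pos: [0.5209, 0.0975, 0.1231]
ee_rot: [1.0, 0.0, 0.002, 0.001]
contact_force: [6.6, -3.3, -0.7]
gripper_width: 0.251
```

Emit:
move_arm:
  deltas:
    - [0,0,0,0,0,-0.06,0]
    - [0,0,0,0,0,-0.12,0]
    - [0,0,0,0,0,-0.18,0]
    - [0,0,0,0,0,-0.18,0]
    - [0,0,0,0,0,-0.18,0]

```text
time_s: 36.55
tcp_pos: [0.521, 0.0974, 0.1201]
ee_rot: [1.0, 0.0, 0.002, 0.0]
contact_force: [2.7, -4.2, 9.0]
gripper_width: 0.258
```

At the stop: 9 N upward. I'll release and retreat.

Emit:
move_arm:
  deltas:
    - [0,0,0,0,0,0,0.6]
    - [0,0,0,0,0,0,1]
    - [0,0,0,0,0,0,1]
    - [0,0,0,0,0,0,1]
    - [0,0,0,0,0,1,1]
    - [0,0,0,0,0,3,1]
    - [0,0,0,0,-1,5,1]
    - [0,0,0,0,-3,5,1]
    - [0,0,0,0,-4,5,1]
    - [0,0,0,0,-4,5,1]

```text
time_s: 37.55
tcp_pos: [0.5189, -0.0062, 0.244]
ee_rot: [1.0, -0.003, 0.001, 0.0]
contact_force: [-0.2, -0.0, -0.3]
gripper_width: 1.002
```

```bash
python3 look.py; python3 -c "
from h import *
a=shot('top');s=shot('scene')
f=a['frame'];h=cv2.cvtColor(f,cv2.COLOR_BGR2HSV)[240:275,190:225]
m=cv2.inRange(h,(0,110,40),(10,255,255))|cv2.inRange(h,(172,110,40),(180,255,255))
ys,xs=np.nonzero(m);u,v=xs.mean()+190,ys.mean()+240;print('ball',len(xs),u,v,px2w(a,u,v,.14))
a=cv2.resize(f[190:310,90:290],None,fx=2.5,fy=2.5);b=cv2.resize(s['frame'][150:340,300:500],None,fx=1.55,fy=1.55)
c=np.zeros((300+b.shape[0],500,3),np.uint8);c[:300]=a;c[300:,:b.shape[1]]=b
cv2.imwrite('pics/t9.png',cv2.convertScaleAbs(c,alpha=1.5))"
```

```text
tin [333.6 250.2] [293 203  55  93 697] [ 0.5492 -0.1641  0.024 ]
red [202.5 256.5] [198 252   9  10  79] [0.5285 0.1139 0.025 ]
red [422.1 287. ] [410 276  25  23 457] [ 0.4763 -0.3524  0.025 ]
37.6 [ 0.51884392 -0.00298094  0.24345239] 1.000574899827144 [0.14113527 0.08005064 0.25830374]
ball 58 201.36206896551724 256.63793103448273 [0.52335002 0.10258644 0.14      ]
```

View pics/t9.png

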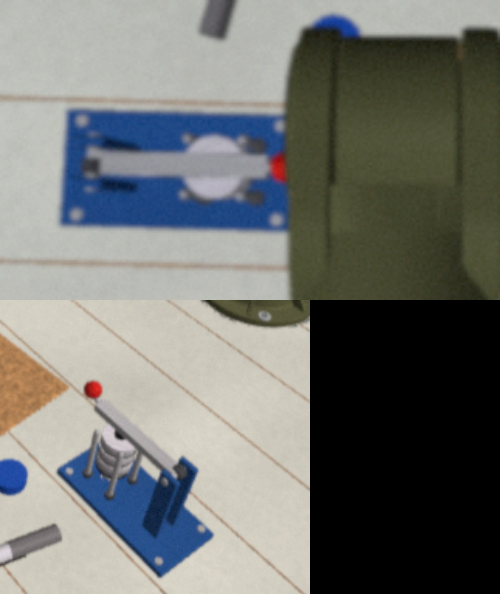

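The clamp is down on the pile and the tins are flat. I'll compare the ball's pixel position with the starting closed picture, then hand in.

```bash
python3 -c "
from h import *
def b(f):
    h=cv2.cvtColor(f,cv2.COLOR_BGR2HSV)[195:222,345:376]
    m=cv2.inRange(h,(0,110,40),(10,255,255))|cv2.inRange(h,(172,110,40),(180,255,255))
    n,l,s,c=cv2.connectedComponentsWithStats(m);i=1+np.argmax(s[1:,4]);return c[i]+[345,195],s[i]
print(b(cv2.imread('pics/scene0.png')),b(shot('scene')['frame']))
p=arm.state();print(p['contact_force'],p['tcp_pos'])"
```

```text
(array([359.89795918, 207.5       ]), array([10,  7, 11, 12, 98], dtype=int32)) (array([359.89795918, 207.5       ]), array([10,  7, 11, 12, 98], dtype=int32))
[ 0.76290241  0.42880211 -0.06829261] [0.51881396 0.00079124 0.24280429]
```

```bash
python3 -c "
from rig import arm
print(arm.close_job())"
```

```text
the job is handed in; nothing more can be done
None
```

I completed every step of the task and handed the job in at about 38 s of the 210 s; no verdict is reported.

**What was done:**
- I swung the clamp open and laid the red-lidded tin in the tray.
- I piled all three silver-lidded tins from the mat between the posts.
- I pushed the pile down until the force jumped to 12 N at z 0.080 m. That is where the top of three tins should be with the platform on its stop.
- I then swung the clamp back over centre, pressed it home (9 N at the ball) and let go.

**Last checks:**
- **Clamp:** in the scene image the red ball is at exactly the same pixel, (359.9, 207.5), as when it was closed at the start.
- **Tins:** the three tins look flat and centred under the pad. This was judged by eye, not measured.
- **Red tin:** the camera puts it 4 mm or less from the tray's middle.
- **Robot:** the gripper was well clear, with contact force near zero.
- **Bystanders:** the arm never went near the jar, pump or tyre lever, but I did not re-measure their positions at the end.

**Disagreements:** camera and robot x differed by about 3 mm throughout, which I corrected for. Because of it, the first pinch on the ball pushed sideways with 20 N until I re-centred. In the last top view the arm partly hid the ball, so its centre there read about 4 mm off in y. I relied on the scene view instead.

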